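# Walk the chart recorder home into its test cradle and close the catch

### The arm

A 7-joint arm with a two-finger parallel gripper is mounted at the origin on the work surface. World frame = base frame: x ahead of the robot, y to its left, z up, the work surface at z = 0. Lengths are in mm, angles in rad, forces in N, time in s.
With the tool pointing down it reaches from about 400 to 925 mm from the base axis. Payload 5.6 kg.
Tool frame: the origin (TCP) lies between the finger pads; the fingertips stand 17 mm ahead of it and the grasp point (between the pads) lies 2 mm behind it; z points along the fingers, y is the direction in which the jaws open and shut (so a half turn about z gives the same grasp; the last joint's range is limited). The gripper opens to 85 mm and grips with 20 to 120 N. Pads are 22 mm wide; open, the fingers measure 114 mm over their backs; the gripper's body (76 mm by 85 mm) begins 54 mm behind the grasp point. The pads swing forward as they close: fully open they stand 13 mm farther back than shut.
Start: joints at [-1.152, 0.468, -0.012, 1.603, 0.006, 1.071, -0.056], TCP at [289.654, 581.902, 226.19] pointing down, gripper open.
Joint ranges: [-2.53, 2.53], [-0.31, 2.02], [-1.57, 1.55], [0.28, 2.44], [-1.29, 4.43], [0.15, 1.84], [-2.92, 2.92]. Speed limits (rad/s): [2.57, 2.57, 3.14, 3.14, 3.14, 3.14, 3.14].

### API

Orientations are given as a unit quaternion [x, y, z, w].
In Python, from cell import manip gives the robot as it stands.
- The arm moves only by the tool send_rows, never from a script. Its argument "increments" is a list of rows, each a list of 3 entries, a list of its own where there are three numbers: the turn, a rotation vector about the tool's x, y, z in degrees, then the shift along the tool's x, y, z in m, then the closure in counts, from 0 (fully open) to 255 (shut). A call has 1 to 8 rows; each row is the pose to reach, as a shift and turn from the pose measured when the call began, along the tool's axes at that moment; what a row does not reach only later rows make up. A row lasts 1/12 s, in which the tool goes at most 41.7 mm and 7.16 degrees, less where a joint would pass 70% of its speed; a pose out of reach is approached as far as the arm can. A call with a gripper value outside its range is refused whole. The fingers move at their own pace and stop on an object; "grip_force" is the grip in N (left out, the last holds). Time passes only in rows, so rows that repeat a pose let the fingers close. It gives the time, the measured TCP pose, the force and the opening at its end, in the units of the state.
- manip.get_state(): the state, without advancing time (a new reading comes with each control period).
- manip.capture(name): name is "side" or "top" or "wrist"; returns a dict with "image" (480x640x3 uint8, blue, green, red), "fx", "fy", "cx", "cy" (pixels), "dist" ([k1, k2, p1, p2, k3] as OpenCV has them; the pictures are not rectified), "origin" and "orientation" of the camera in the world. Camera axes: x right, y down, z forward; pixel columns grow to the right and rows downward; lengths in mm; the calibration is good to about 2 mm. A picture is of the moment at which its call begins. There is no depth.
- manip.job_done(): hands the job in, once; it reports no verdict.
Trained networks look in a picture, given as the dict that the camera call returned (one of the last four; its "shot" number tells which), for a name from the list of things; names that differ only in an ending like _2 or _b are one class to them, and where a whole thing is asked for, a point or a joint stands for the part that bears it (a point fixed in the world has none). Each returns a list of dicts, best first, with "score" (0 to 1); they miss things now and then, are a little off and sometimes report something else, mostly with a low value. They report only what shows in the picture. A call takes as long as a camera call. They do not tell look-alikes from the thing itself.
- manip.trace(picture, name): "pixels" (480x640 bool, what is visible of it) and "extent" ([left, top, width, height] in pixels, round what is visible of it).
The state is a dict: "time_s": time; "joint_pos": joint angles; "joint_vel": joint speeds; "joint_torque": joint torques, N m; "eef_pos": TCP position; "tool_rot": TCP orientation; "force": force on the tool from outside, world axes, zero at the start; "wrist_torque": the same for the moment, N m; "grip_width": finger opening in mm.
Only numpy, scipy, OpenCV 4.12 (cv2) and the standard library are available. Lean on these libraries where they do the work, as an engineer would, in place of code of your own. Each camera call takes 0.05 s, during which the arm holds its last target. There are 200 camera calls.

### The job

The heavy chart recorder is too wide to grasp: walk it forward into its test cradle with short gentle pushes, alternating between its two rear corners so that it never slews far askew, until it sits squarely and fully home on the end stop with the sprung contact bar pushed in. Then swing the catch fully across behind it. Do not push on the rear sockets or lean on the top panel, do not shove hard even when it binds or comes home, and leave the other things on the bench alone.

Things in the scene. Friction and masses are not known exactly. Their poses are not given: they have to be found in the camera images.
- recorder: Cream chart recorder, flat-bottomed case 160 mm long (its x), 180 mm wide (its y), 65 mm high, on hard glide feet, 1.2 to 1.9 kg; slides on the bench at a push of 3 (one corner) to 8 N. Origin: centre of its underside; +x forward to the end stop, +y left, z up. Starts 65 to 80 mm short of home, up to 5 mm aside and 0.12 rad askew. Rear face: flat upright wall at x = -80 mm, 7 to 50 mm high.
- panel: The recorder's top panel with keys and screen, 140 by 160 mm, 3 mm thick, part of the recorder; its top is 65 mm above the bench. Not to be pressed (it bears less than 5 N). Origin: centre of the panel's underside, axes as the recorder's.
- sockets: Black socket block in the middle of the recorder's rear face, part of the recorder: 70 mm wide, sticking out 8 mm to the rear, from 10 to 42 mm height. Not to be pushed (it bears less than 2 N). Origin: middle of its mounting face on the recorder's rear wall; axes as the recorder's.
- cradle: Aluminium cradle screwed to the bench. Origin on the bench where the recorder's centre lies when home (along x only to about 3 mm: the solid end stop, 34 mm high near x = 80 mm, is adjustable; its true place is found by feel). +x points to the end stop, +y left. Low side rails, 16 mm high, run at y = +-120 to 132 mm from x = -90 to 105 mm.
- bar (a joint): Travel in m of the grey sprung contact bar (60 mm wide, 20 mm above the bench) in the middle of the end stop: 0 when out (it sticks out 8 mm), 0.008 when the recorder has pushed it in level with the solid stop. Its spring needs about 0.5 to 2 N; the recorder's own friction then holds it in.
- catch (a joint): Angle in rad of the catch, a flat steel arm on an upright pivot at the rear end of the left side rail: 0 when it points straight rearward (cradle -x), negative (to -0.7) when swung out to the left, 1.57 straight across behind the recorder's left rear corner (stop at 1.62). Light friction (about 1 N at the pin); stays where left. Starts open, -0.5 to -0.1.
- catch_pivot (a point): Pivot of the catch, at x = -92 mm, y = 126 mm, height 23 mm in the cradle's frame. The arm is 65 mm long and 10 mm wide, from 23 to 39 mm above the bench; closed, it lies 4 to 12 mm clear behind a recorder that is home.
- catch_pin (a point): Top centre of the black pin (12 mm across) standing on the catch arm 58 mm from the pivot; its top is 57 mm above the bench.
- simulator: Bystander: grey hand-held patient simulator 150 by 105 by 40 mm lying to the left of the cradle. Origin: centre of its underside.
- mug: Bystander: white mug, 80 mm across, 90 mm high, standing to the right. Origin: centre of its underside.
- adapter: Bystander: white mains adapter block 75 by 50 by 32 mm to the right. Origin: centre of its underside.
- push_left (a point): Place to push on the rear face near its left corner, 68 mm left of the recorder's centre line, 25 mm above the bench; 45 to 85 mm serves. Pushing here alone turns the recorder clockwise seen from above, 3 to 5 mrad per mm pushed; its centre advances 0.6 to 0.8 of the push. The finger carries the rear end sideways with it, so a slanting push steers it; bearing down while pushing makes it stick..
- push_right (a point): The same place near the right rear corner, 68 mm right of the centre line; pushing here turns the recorder counter-clockwise.
- mouth (a point): Middle of the rear end of the straight guides, on the bench at x = 50 mm in the cradle's frame (same axes). The two slippery guides, 40 mm high, run from here 55 mm forward with inner faces 93 mm either side (3 mm play each side of the recorder); flared lips open rearward from here over 27 mm to about 108 mm either side.
Things that resemble listed ones, but are neither listed nor needed, are in the scene too. Of the things shaped like the part that bears bar, the bare steel one is meant.

How it is judged:
By the outcome, as a careful person would: the job done as asked, in the order asked, and still so for the second after the job is handed in, with the robot touching nothing.
It also fails if it takes over 67 s, if anything falls off the work surface, if the arm or the gripper's body presses on something with over 40 N, if the wrist force passes 120 N, or if a joint passes its speed limit or range.

## Working session

There is one attempt and no reset: what is moved stays moved. The work goes in short steps, Python scripts to look and compute and a tool call to move; the robot and the scene stay as the last step left them, time stands still between calls to the robot, and variables do not carry over. Pictures are saved under pics/ and viewed, about 8 in all and at most 12, crops included, and the job is handed in when it is done.

Besides the shell and the picture viewer there is one more tool, called after "Emit:" as a command line: name --argument value ..., lists and objects as JSON in quotes. send_rows: Moves the arm, as the interface text tells. Its arguments: {"type":"object","properties":{"increments":{"type":"array","items":{"type":"array"}},"grip_force":{"type":"number"}},"required":["increments"]}

```bash
ls; mkdir -p pics; cat > h.py <<'E'
import numpy as np, cv2
from cell import manip
from scipy.spatial.transform import Rotation as R
def K(p): return np.array([[p['fx'],0,p['cx']],[0,p['fy'],p['cy']],[0,0,1.]])
def ray(p,uv):
    n=cv2.undistortPoints(np.array(uv,float).reshape(-1,1,2),K(p),np.array(p['dist'],float)).reshape(-1,2)
    return R.from_quat(p['orientation']).apply(np.c_[n,np.ones(len(n))])
def onz(p,uv,z):
    d=ray(p,uv); o=np.array(p['origin']); return o+d*((z-o[2])/d[:,2])[:,None]
def proj(p,X):
    r=R.from_quat(p['orientation']).inv(); Xc=r.apply(np.atleast_2d(X)-np.array(p['origin']))
    return cv2.projectPoints(Xc,np.zeros(3),np.zeros(3),K(p),np.array(p['dist'],float))[0].reshape(-1,2)
E
python3 - <<'E'
from h import *
s=manip.get_state(); print({k:np.round(v,3).tolist() for k,v in s.items()})
for c in ['top','side']:
    p=manip.capture(c); cv2.imwrite(f'pics/{c}0.png',p['image']); print(c,np.round(p['origin'],1),p['fx'])
    for n in ['recorder','sockets','catch','catch_pin','bar','simulator','mug','adapter','cradle']:
        for d in manip.trace(p,n)[:3]:
            m=d['pixels']; v,u=np.nonzero(m); print(n,round(d['score'],2),d['extent'],m.sum(),u.mean().round(1),v.mean().round(1),onz(p,[[u.mean(),v.mean()]],40)[0].round())
E
```

```text
pics
{'time_s': 0.0, 'joint_pos': [-1.152, 0.468, -0.012, 1.604, 0.006, 1.071, -0.056], 'joint_vel': [0.001, 0.0, -0.001, 0.001, 0.0, 0.002, 0.001], 'joint_torque': [0.001, -53.238, 0.022, -25.131, 0.011, 0.008, -0.0], 'eef_pos': [289.408, 581.381, 225.232], 'tool_rot': [0.229, 0.973, -0.001, -0.0], 'force': [-0.839, 0.193, -0.124], 'wrist_torque': [-0.015, 0.023, -0.019], 'grip_width': 85.419}
top [ 512.4   44.5 1089.2] 590.8921976283895
recorder 0.74 [268.2, 212.5, 109.0, 104.8] 9408 323.9 262.8 [569.  28.  40.]
recorder 0.28 [246.4, 269.8, 11.6, 40.3] 286 253.4 289.1 [520. 152.  40.]
sockets 0.59 [300.7, 307.4, 37.3, 9.0] 154 316.9 308.9 [487.  39.  40.]
catch 0.57 [310.5, 181.5, 32.4, 7.3] 181 327.9 184.5 [710.  23.  40.]
catch 0.55 [248.8, 273.8, 10.6, 35.4] 259 253.5 289.8 [519. 152.  40.]
catch_pin 0.71 [247.2, 275.9, 14.4, 35.3] 297 253.3 289.8 [519. 153.  40.]
catch_pin 0.31 [269.3, 211.3, 109.7, 105.4] 9477 324.0 262.8 [569.  28.  40.]
bar 0.66 [309.3, 180.3, 33.4, 4.9] 173 326.5 184.5 [710.  26.  40.]
bar 0.63 [150.1, 344.1, 35.5, 7.3] 137 169.0 346.7 [417. 298.  40.]
simu
[... 669 characters left out ...]
99.9] 7256 323.5 269.9 [559.  12.  40.]
catch_pin 0.66 [246.9, 232.9, 32.9, 24.6] 290 262.1 245.6 [509. 147.  40.]
catch_pin 0.41 [248.0, 205.2, 181.0, 119.9] 1967 365.5 266.5 [629. -33.  40.]
bar 0.7 [360.1, 230.6, 28.1, 20.0] 223 374.3 241.9 [696.   8.  40.]
bar 0.64 [181.2, 223.5, 13.1, 20.0] 145 184.7 233.5 [407. 281.  40.]
bar 0.2 [247.6, 206.4, 181.1, 115.2] 1907 369.3 267.9 [632. -41.  40.]
simulator 0.84 [267.2, 164.0, 72.2, 46.6] 2364 300.0 188.2 [700. 257.  40.]
mug 0.93 [426.8, 278.2, 53.2, 67.0] 2715 454.7 310.7 [ 672. -219.   40.]
adapter 0.8 [377.6, 337.0, 46.0, 48.4] 1476 400.4 360.5 [ 516. -230.   40.]
cradle 0.64 [249.9, 207.8, 178.4, 113.6] 1818 367.4 267.0 [631. -37.  40.]
```

```bash
python3 - <<'E'
import cv2
a=cv2.imread('pics/top0.png')[130:370,130:510]; b=cv2.imread('pics/side0.png')[160:400,160:500]
cv2.imwrite('pics/t1.png',cv2.resize(a,None,fx=2.1,fy=2.1,interpolation=cv2.INTER_CUBIC)); cv2.imwrite('pics/s1.png',cv2.resize(b,None,fx=2.3,fy=2.3,interpolation=cv2.INTER_CUBIC))
E
```

```text
(no output)
```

View pics/t1.png

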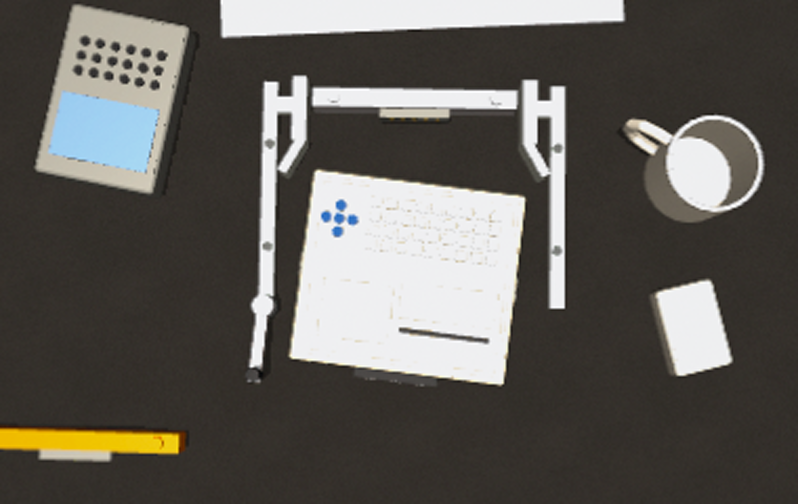

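View pics/s1.png

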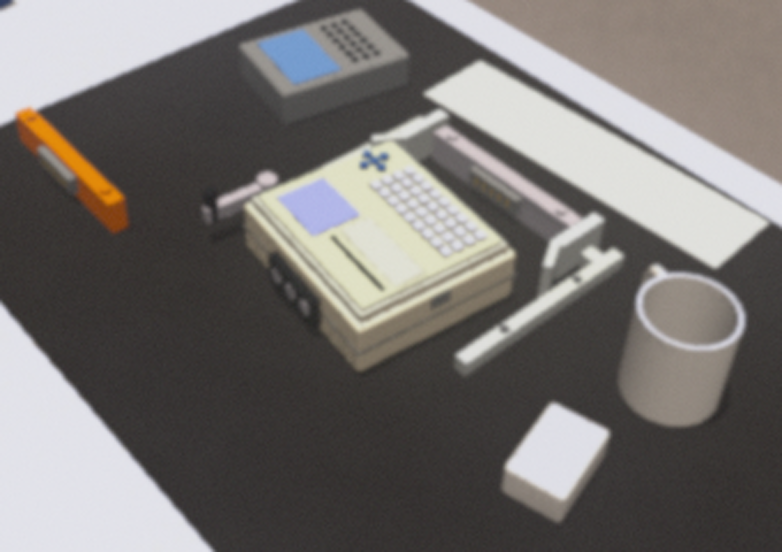

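The top view shows the recorder slewed clockwise, its sockets to the rear (crop 395,378), and the catch open at the lower left with its pivot at 263,305. The bare steel stop is at the front (415,98), and the orange look-alike stop lower left is not needed. Next I fit the poses.

```bash
cat >> h.py <<'E'
from scipy.optimize import minimize
def box(x,y,a):
    # case box plus socket block
    B=[[sx*80,sy*90,z] for sx in(-1,1) for sy in(-1,1) for z in(7,62)]
    c,s=np.cos(a),np.sin(a); B=np.array(B,float); 
    return np.c_[x+c*B[:,0]-s*B[:,1],y+s*B[:,0]+c*B[:,1],B[:,2]]
def fitrec(views,x0):
    """views: list of (picture, mask)"""
    def f(q):
        e=0
        for p,m,(u0,v0,u1,v1) in views:
            h=cv2.convexHull(((proj(p,box(q[0],q[1],q[2]/500))-[u0,v0])*4).astype(np.float32))
            r=np.zeros(((v1-v0)*4,(u1-u0)*4),np.uint8); cv2.fillConvexPoly(r,np.round(h*16).astype(np.int32),1,shift=4)
            e+=1-(r&m).sum()/(r|m).sum()
        return e/len(views)
    best=minimize(f,x0,method='Nelder-Mead',options=dict(initial_simplex=np.array(x0)+np.array([[0,0,0],[8,0,0],[0,8,0],[0,0,20]]),xatol=.05,fatol=1e-5))
    return best.x*[1,1,1/500],best.fun
def crop(p,d):
    l,t,w,h=map(int,d['extent']); b=(l-25,t-25,l+w+25,t+h+25)
    m=d['pixels'][b[1]:b[3],b[0]:b[2]].astype(np.float32)
    return p,(cv2.resize(m,None,fx=4,fy=4,interpolation=cv2.INTER_LINEAR)>.5).astype(np.uint8),b
def recpose(x0,cams=('top','side')):
    vs=[]
    for c in cams:
        p=manip.capture(c); vs.append(crop(p,manip.trace(p,'recorder')[0]))
    return [fitrec(v,[x0[0],x0[1],x0[2]*500]) for v in ([[a] for a in vs]+[vs] if len(vs)>1 else [vs])]
E
python3 - <<'E'
from h import *
for q,e in recpose([569,28,-.1]): print(q.round(3),round(e,3))
p=manip.capture('top'); g=cv2.cvtColor(p['image'],cv2.COLOR_BGR2GRAY).astype(float)
def rail(rows,c0,c1,z):
    P=[]
    for r in rows:
        w=np.clip(g[r,c0:c1]-120,0,None)
        if w.sum()>100: P.append([(w*np.arange(c0,c1)).sum()/w.sum(),r])
    X=onz(p,P,z); k=np.polyfit(X[:,0],X[:,1],1); print(k.round(4),'at 600:',np.polyval(k,600).round(2), X[:,0].min().round(),X[:,0].max().round(),np.std(X[:,1]-np.polyval(k,X[:,0])).round(2))
rail(range(215,274),388,402,16); rail(range(200,268),250,263,16)
print('R rail end cols',g[268:284,395].astype(int)); print(onz(p,[[395,276.5]],16).round(1))
for u in (285,300,370): print(u,g[165:190,u].astype(int))
print('stop front edge',onz(p,[[285,181],[370,182]],34).round(1))
px=[[130+263/2.1,130+305/2.1]]; print('pivot',onz(p,px,39).round(1),'pin',onz(p,[[130+254/2.1,130+375/2.1]],57).round(1))
E
```

```text
[ 5.68969e+02  2.75530e+01 -1.09000e-01] 0.033
[ 5.64983e+02  2.23690e+01 -1.31000e-01] 0.047
[ 5.6856e+02  2.6005e+01 -1.1900e-01] 0.057
[ 3.600000e-03 -1.037615e+02] at 600: -101.6 554.0 660.0 0.33
[9.000000e-04 1.501692e+02] at 600: 150.71 561.0 684.0 0.12
R rail end cols [239 239 239 239 239 239 239 239 232  58  49  50  52  49  49  49]
[[ 547.5 -101.7   16. ]]
285 [ 49  49  49  49  51  52 115 239 239 239 239 239 235 239 237 160  74  73
  72  50  49  51  48  48  49]
300 [ 48  50  50  47  47  48  83 239 239 240 239 239 239 239 238 203  73  74
  70  52  50  50  49  47  48]
370 [ 48  46  48  48  47  45  48  66 206 239 239 240 239 239 239 240 236  65
  72  72  51  46  48  48  47]
stop front edge [[716.2 100.9  34. ]
 [717.2 -52.9  34. ]]
pivot [[545.  149.9  39. ]] pin [[486.4 154.1  57. ]]
```

Emit:
send_rows --increments '[[[0,0,-7],[-0.025,-0.03,0],255],[[0,0,-13],[-0.05,-0.06,0],255],[[0,0,-20],[-0.076,-0.09,0],255],[[0,0,-26.5],[-0.102,-0.12,0],255],[[0,0,-26.5],[-0.128,-0.151,0],255],[[0,0,-26.5],[-0.154,-0.181,0],255],[[0,0,-26.5],[-0.18,-0.212,0],255],[[0,0,-26.5],[-0.205,-0.242,0],255]]' --grip_force 40

```text
time_s: 1.92
eef_pos: [365.6, 271.8, 226.4]
tool_rot: [-0.0, 1.0, 0.0, 0.0]
force: [0.6, 0.7, 0.0]
grip_width: -0.1
```

Emit:
send_rows --increments '[[[0,0,0],[-0.011,-0.038,0],255],[[0,0,0],[-0.022,-0.076,0],255],[[0,0,0],[-0.033,-0.114,0],255],[[0,0,0],[-0.044,-0.152,0],255],[[0,0,0],[-0.055,-0.19,0],255],[[0,0,0],[-0.066,-0.229,0],255],[[0,0,0],[-0.077,-0.267,0],255],[[0,0,0],[-0.088,-0.305,0],255]]'

```text
time_s: 2.58
eef_pos: [454.0, -35.1, 226.9]
tool_rot: [-0.0, 1.0, 0.0, 0.001]
force: [0.5, 0.3, -1.0]
grip_width: -0.1
```

Emit:
send_rows --increments '[[[0,0,0],[0,0,0.035],255],[[0,0,0],[0,0,0.07],255],[[0,0,0],[0,0,0.105],255],[[0,0,0],[0,0,0.14],255],[[0,0,0],[0,0,0.17],255],[[0,0,0],[0,0,0.19],255],[[0,0,0],[0,0,0.196],255],[[0,0,0],[0,0,0.196],255]]'

```text
time_s: 3.25
eef_pos: [453.4, -35.0, 29.7]
tool_rot: [-0.0, 1.0, 0.0, -0.001]
force: [-0.4, 0.2, 0.3]
grip_width: 0.2
```

Emit:
send_rows --increments '[[[0,0,0],[-0.006,0,0],255],[[0,0,0],[-0.011,0,0],255],[[0,0,0],[-0.014,0,0],255],[[0,0,0],[-0.016,0,0],255],[[0,0,0],[-0.018,0,0],255],[[0,0,0],[-0.02,0,0],255],[[0,0,0],[-0.022,0,0],255],[[0,0,0],[-0.024,0,0],255]]'

```text
time_s: 3.92
eef_pos: [473.2, -35.3, 29.3]
tool_rot: [0.0, 1.0, 0.001, -0.005]
force: [-11.1, -2.8, 8.0]
grip_width: 0.1
```

```bash
python3 - <<'E'
from h import *
for q,e in recpose([572,27,-.1]): print(q.round(3),round(e,3))
s=manip.get_state(); print(s['eef_pos'],s['force'])
p=manip.capture('side'); cv2.imwrite('pics/s2.png',cv2.resize(p['image'][160:400,160:500],None,fx=2.2,fy=2.2))
E
```

```text
[ 5.69797e+02  2.80850e+01 -9.50000e-02] 0.11
[ 5.66891e+02  2.04540e+01 -1.04000e-01] 0.446
[ 5.69093e+02  2.62030e+01 -9.20000e-02] 0.291
[473.92715098 -35.45033339  29.27637661] [-7.0139616  -1.03087397  4.96356193]
```

View pics/s2.png

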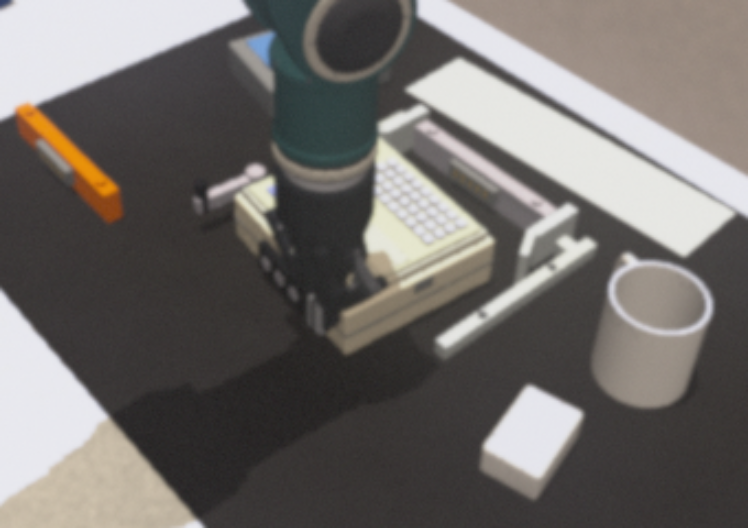

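Recorder unmoved by about 1 mm, and the finger is seated on the wall right of the sockets (crop 320,310). The 8 N vertical force suggests the finger is bearing down, so I'll raise it and read the moment.

Emit:
send_rows --increments '[[[0,0,0],[0.006,0,-0.005],255],[[0,0,0],[0.004,0,-0.006],255],[[0,0,0],[-0.002,0,-0.006],255],[[0,0,0],[-0.004,0,-0.0065],255],[[0,0,0],[-0.006,0,-0.007],255],[[0,0,0],[-0.008,0,-0.0075],255],[[0,0,0],[-0.01,0,-0.008],255],[[0,0,0],[-0.012,0,-0.0085],255]]'

```text
time_s: 4.83
eef_pos: [484.8, -35.7, 37.0]
tool_rot: [0.0, 1.0, 0.0, -0.006]
force: [-4.6, -0.5, -3.2]
grip_width: -0.0
```

```bash
python3 - <<'E'
from h import *
s=manip.get_state(); print(*[np.round(s[k],3) for k in('eef_pos','force','wrist_torque','tool_rot')])
for q,e in recpose([572,27,-.1],('top',)): print(q.round(3),round(e,3))
E
```

```text
[484.844 -35.668  37.029] [-4.562 -0.499 -3.199] [-0.287  0.997 -0.008] [ 0.     1.     0.    -0.006]
[ 5.77965e+02  2.99780e+01 -6.50000e-02] 0.132
```

Emit:
send_rows --increments '[[[0,0,0],[-0.004,-0.001,0],255],[[0,0,0],[-0.006,-0.002,0],255],[[0,0,0],[-0.008,-0.003,0],255],[[0,0,0],[-0.01,-0.004,0],255],[[0,0,0],[-0.012,-0.005,0],255],[[0,0,0],[-0.014,-0.006,0],255],[[0,0,0],[-0.016,-0.007,0],255],[[0,0,0],[-0.018,-0.008,0],255]]'

```text
time_s: 5.6
eef_pos: [503.1, -42.9, 37.1]
tool_rot: [-0.0, 1.0, 0.001, -0.006]
force: [-6.2, 0.7, 2.0]
grip_width: 0.2
```

Emit:
send_rows --increments '[[[0,0,0],[0.01,0,0],255],[[0,0,0],[0.035,0,0],255],[[0,0,0],[0.035,0.035,0],255],[[0,0,0],[0.035,0.07,0],255],[[0,0,0],[0.035,0.105,0],255],[[0,0,0],[0.035,0.136,0],255],[[0,0,0],[0.035,0.136,0],255]]'

```text
time_s: 6.18
eef_pos: [469.4, 101.1, 38.6]
tool_rot: [-0.005, 1.0, 0.003, -0.003]
force: [0.6, 0.9, 0.0]
grip_width: 0.0
```

```bash
python3 - <<'E'
from h import *
s=manip.get_state(); print(*[np.round(s[k],3) for k in('eef_pos','force','wrist_torque','tool_rot')])
for q,e in recpose([585,27,0.]): print(q.round(3),round(e,3))
p=manip.capture('top'); cv2.imwrite('pics/t3.png',cv2.resize(p['image'][130:370,130:510],None,fx=2,fy=2))
E
```

```text
[469.427 101.121  38.585] [0.571 0.899 0.044] [ 0.053 -0.018  0.01 ] [-0.005  1.     0.003 -0.003]
[5.90103e+02 2.98310e+01 3.60000e-02] 0.048
[5.86446e+02 2.56400e+01 2.10000e-02] 0.061
[5.89601e+02 2.82560e+01 3.90000e-02] 0.066
```

View pics/t3.png

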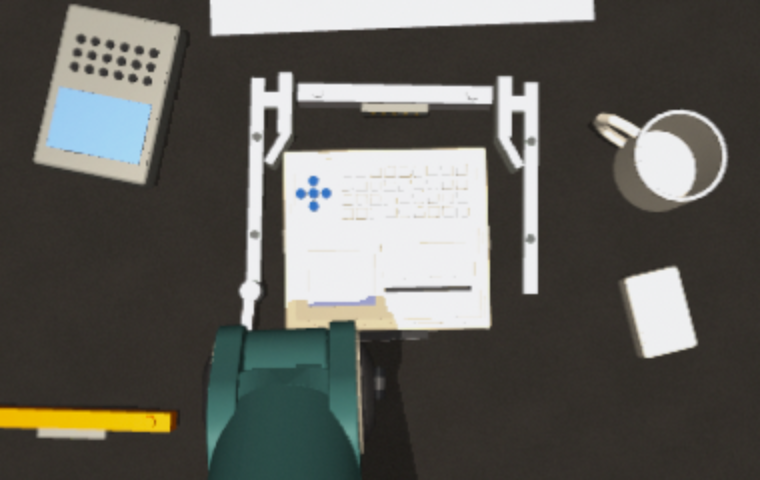

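Emit:
send_rows --increments '[[[0,0,0],[-0.012,-0.004,0.001],255],[[0,0,0],[-0.021,-0.004,0.001],255],[[0,0,0],[-0.025,-0.004,0.001],255],[[0,0,0],[-0.028,-0.004,0.001],255],[[0,0,0],[-0.03,-0.004,0.0005],255],[[0,0,0],[-0.032,-0.004,0],255],[[0,0,0],[-0.034,-0.004,-0.0005],255],[[0,0,0],[-0.036,-0.004,-0.001],255]]'

```text
time_s: 7.1
eef_pos: [502.4, 88.1, 37.9]
tool_rot: [0.0, 1.0, 0.001, -0.007]
force: [-4.4, 0.8, -2.9]
grip_width: 0.0
```

Emit:
send_rows --increments '[[[0,0,0],[-0.004,-0.001,0],255],[[0,0,0],[-0.006,-0.001,0],255],[[0,0,0],[-0.008,-0.001,0],255],[[0,0,0],[-0.01,-0.001,0],255],[[0,0,0],[-0.012,-0.001,0],255],[[0,0,0],[-0.013,-0.001,0],255]]'

```text
time_s: 7.6
eef_pos: [513.6, 88.2, 37.5]
tool_rot: [-0.0, 1.0, 0.001, -0.009]
force: [-7.2, 1.5, 2.1]
grip_width: 0.4
```

Emit:
send_rows --increments '[[[0,0,0],[0.01,0,0],255],[[0,0,0],[0.035,0,0],255],[[0,0,0],[0.035,-0.035,0],255],[[0,0,0],[0.035,-0.07,0],255],[[0,0,0],[0.035,-0.105,0],255],[[0,0,0],[0.035,-0.136,0],255],[[0,0,0],[0.035,-0.136,0],255]]'

```text
time_s: 8.18
eef_pos: [479.7, -55.2, 38.8]
tool_rot: [0.005, 1.0, -0.001, -0.007]
force: [-1.2, -0.0, 0.3]
grip_width: -0.0
```

```bash
python3 - <<'E'
from h import *
for q,e in recpose([600,29,-0.02]): print(q.round(3),round(e,3))
E
```

```text
[ 6.01603e+02  2.74550e+01 -1.50000e-02] 0.046
[ 6.01142e+02  2.30730e+01 -4.00000e-03] 0.491
[ 6.01555e+02  2.58720e+01 -1.70000e-02] 0.275
```

Emit:
send_rows --increments '[[[0,0,0],[-0.01,0.013,0.001],255],[[0,0,0],[-0.022,0.013,0.001],255],[[0,0,0],[-0.027,0.013,0.001],255],[[0,0,0],[-0.03,0.0125,0.001],255],[[0,0,0],[-0.032,0.012,0.0005],255],[[0,0,0],[-0.034,0.011,0],255],[[0,0,0],[-0.036,0.01,-0.0005],255],[[0,0,0],[-0.038,0.009,-0.001],255]]'

```text
time_s: 9.05
eef_pos: [515.2, -37.9, 37.9]
tool_rot: [-0.001, 1.0, 0.001, -0.01]
force: [-3.9, -0.6, -2.5]
grip_width: -0.1
```

Emit:
send_rows --increments '[[[0,0,0],[-0.004,-0.001,0],255],[[0,0,0],[-0.006,-0.002,0],255],[[0,0,0],[-0.008,-0.002,0],255],[[0,0,0],[-0.01,-0.003,0],255]]'

```text
time_s: 9.38
eef_pos: [520.2, -41.5, 37.2]
tool_rot: [-0.0, 1.0, 0.002, -0.016]
force: [-15.1, 0.3, 12.3]
grip_width: -0.0
```

Emit:
send_rows --increments '[[[0,0,0],[0.01,0,0],255],[[0,0,0],[0.035,0,0],255],[[0,0,0],[0.035,0.035,0],255],[[0,0,0],[0.035,0.07,0],255],[[0,0,0],[0.035,0.105,0],255],[[0,0,0],[0.035,0.136,0],255],[[0,0,0],[0.035,0.136,0],255],[[0,0,0],[0.035,0.136,0],255]]'

```text
time_s: 10.05
eef_pos: [486.5, 96.4, 39.3]
tool_rot: [-0.002, 1.0, 0.002, -0.014]
force: [0.3, 0.3, -0.4]
grip_width: 0.4
```

```bash
python3 - <<'E'
from h import *
for q,e in recpose([610,27,0.02]): print(q.round(3),round(e,3))
E
```

```text
[6.07004e+02 2.49220e+01 3.30000e-02] 0.087
[6.03716e+02 1.99790e+01 3.30000e-02] 0.055
[6.06762e+02 2.20250e+01 3.50000e-02] 0.082
```

Emit:
send_rows --increments '[[[0,-1.6,0],[-0.012,0,0.001],255],[[0,-1.6,0],[-0.021,0,0.001],255],[[0,-1.6,0],[-0.025,0,0.001],255],[[0,-1.6,0],[-0.028,0.0,0.0005],255],[[0,-1.6,0],[-0.03,0.0,0],255],[[0,-1.6,0],[-0.032,0.0005,-0.0005],255],[[0,-1.6,0],[-0.034,0.001,-0.001],255],[[0,-1.6,0],[-0.036,0.0015,-0.0015],255]]'

```text
time_s: 10.92
eef_pos: [517.7, 93.1, 38.2]
tool_rot: [0.001, 1.0, 0.001, -0.005]
force: [-4.7, -0.8, -2.5]
grip_width: -0.1
```

```bash
python3 - <<'E'
from h import *
s=manip.get_state(); print(*[np.round(s[k],3) for k in('eef_pos','force','wrist_torque','tool_rot')])
for q,e in recpose([610,25,0.0],('top',)): print(q.round(3),round(e,3))
p=manip.capture('top'); cv2.imwrite('pics/t4.png',cv2.resize(p['image'][150:320,230:420],None,fx=3.5,fy=3.5))
E
```

```text
[517.741  93.104  38.171] [-4.674 -0.751 -2.478] [-0.03   0.886 -0.01 ] [ 0.001  1.     0.001 -0.005]
[6.08218e+02 2.36210e+01 8.00000e-03] 0.171
```

View pics/t4.png

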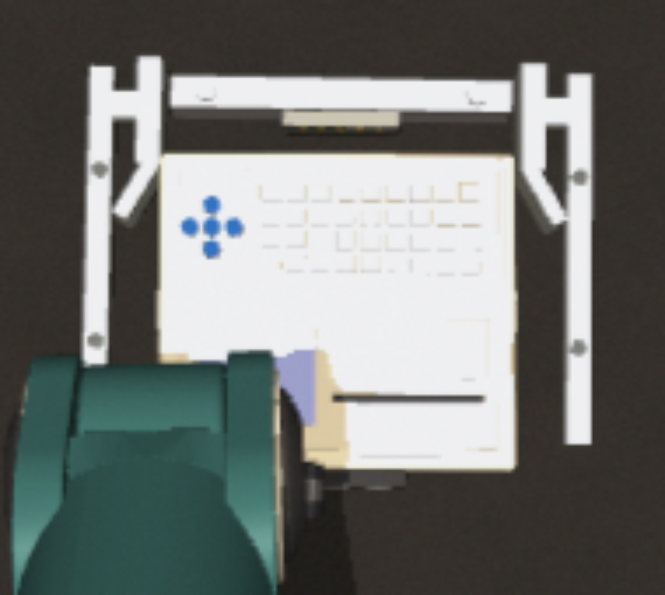

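Left front corner is now at the guide mouth (crop 160,155), nearly square. Next come shorter alternating pushes.

Emit:
send_rows --increments '[[[0,-0.5,0],[-0.003,0,0],255],[[0,-0.5,0],[-0.005,0,0],255],[[0,-0.5,0],[-0.007,0,0],255],[[0,-0.5,0],[-0.009,0,-0.0005],255]]'

```text
time_s: 11.4
eef_pos: [527.2, 95.0, 38.6]
tool_rot: [0.0, 1.0, 0.001, -0.0]
force: [-4.6, 2.3, -3.4]
grip_width: -0.1
```

Emit:
send_rows --increments '[[[0,-0.5,0],[0.01,0,0],255],[[0,-0.5,0],[0.032,0,0],255],[[0,-0.5,0],[0.032,-0.035,0],255],[[0,-0.5,0],[0.032,-0.07,0],255],[[0,-0.5,0],[0.032,-0.105,0],255],[[0,-0.5,0],[0.032,-0.133,0],255],[[0,-0.5,0],[0.032,-0.133,0],255],[[0,-0.5,0],[0.032,-0.133,0],255]]'

```text
time_s: 12.07
eef_pos: [496.7, -40.1, 38.9]
tool_rot: [0.003, 1.0, 0.001, 0.006]
force: [-0.2, 0.4, 0.8]
grip_width: 0.1
```

```bash
python3 - <<'E'
from h import *
s=manip.get_state(); print(*[np.round(s[k],3) for k in('eef_pos','tool_rot')])
for q,e in recpose([615,25,0.0],('top',)): print(q.round(3),round(e,3))
E
```

```text
[496.696 -40.058  38.949] [0.003 1.    0.001 0.006]
[ 6.15015e+02  2.31150e+01 -2.30000e-02] 0.059
```

Emit:
send_rows --increments '[[[0,0.7,0],[-0.012,-0.001,0],255],[[0,0.7,0],[-0.021,-0.002,0],255],[[0,0.7,0],[-0.025,-0.002,0],255],[[0,0.7,0],[-0.028,-0.002,0],255],[[0,0.5,0],[-0.03,-0.002,0],255],[[0,0.5,0],[-0.032,-0.002,-0.0005],255],[[0,0.5,0],[-0.034,-0.002,-0.001],255],[[0,0.5,0],[-0.036,-0.002,-0.001],255]]'

```text
time_s: 12.83
eef_pos: [529.3, -39.2, 38.8]
tool_rot: [0.0, 1.0, 0.002, -0.002]
force: [-5.1, -1.5, -2.0]
grip_width: -0.3
```

Emit:
send_rows --increments '[[[0,0,0],[0.01,0,0],255],[[0,0,0],[0.032,0,0],255],[[0,0,0],[0.032,0.035,0],255],[[0,0,0],[0.032,0.07,0],255],[[0,0,0],[0.032,0.105,0],255],[[0,0,0],[0.032,0.134,0],255],[[0,0,0],[0.032,0.134,0],255],[[0,0,0],[0.032,0.134,0],255]]'

```text
time_s: 13.5
eef_pos: [498.0, 97.2, 39.7]
tool_rot: [-0.002, 1.0, 0.002, -0.001]
force: [0.9, -1.3, 0.5]
grip_width: 0.2
```

```bash
python3 - <<'E'
from h import *
s=manip.get_state(); print(*[np.round(s[k],3) for k in('eef_pos','tool_rot')])
for q,e in recpose([620,25,0.0],('top',)): print(q.round(3),round(e,3))
E
```

```text
[498.039  97.222  39.688] [-0.002  1.     0.002 -0.001]
[ 6.18575e+02  2.36230e+01 -2.00000e-03] 0.058
```

Emit:
send_rows --increments '[[[0,0,0],[-0.014,0,0.001],255],[[0,0,0],[-0.024,0,0.001],255],[[0,0,0],[-0.028,0,0.001],255],[[0,0,0],[-0.031,0,0.001],255],[[0,0,0],[-0.033,0,0.0005],255],[[0,0,0],[-0.035,0,0],255],[[0,0,0],[-0.037,0,-0.0005],255],[[0,0,0],[-0.039,0,-0.001],255]]'

```text
time_s: 14.27
eef_pos: [535.0, 94.3, 39.7]
tool_rot: [0.0, 1.0, 0.001, -0.003]
force: [-4.3, 1.8, -3.0]
grip_width: -0.0
```

Emit:
send_rows --increments '[[[0,0,0],[0.01,0,0],255],[[0,0,0],[0.032,0,0],255],[[0,0,0],[0.032,-0.035,0],255],[[0,0,0],[0.032,-0.07,0],255],[[0,0,0],[0.032,-0.105,0],255],[[0,0,0],[0.032,-0.134,0],255],[[0,0,0],[0.032,-0.134,0],255],[[0,0,0],[0.032,-0.134,0],255]]'

```text
time_s: 14.93
eef_pos: [504.6, -41.9, 40.3]
tool_rot: [0.002, 1.0, 0.001, -0.001]
force: [-0.4, 0.4, 0.1]
grip_width: 0.2
```

```bash
python3 - <<'E'
from h import *
s=manip.get_state(); print(*[np.round(s[k],3) for k in('eef_pos','tool_rot')])
for q,e in recpose([625,25,0.0],('top',)): print(q.round(3),round(e,3))
E
```

```text
[504.645 -41.88   40.3  ] [ 0.002  1.     0.001 -0.001]
[ 6.22439e+02  2.34200e+01 -2.60000e-02] 0.078
```

Emit:
send_rows --increments '[[[0,0,0],[-0.013,0,0.002],255],[[0,0,0],[-0.022,0,0.002],255],[[0,0,0],[-0.026,0,0.002],255],[[0,0,0],[-0.029,0,0.002],255],[[0,0,0],[-0.032,0,0.0015],255],[[0,0,0],[-0.034,0,0.001],255],[[0,0,0],[-0.036,0,0.0005],255],[[0,0,0],[-0.038,0,0],255]]'

```text
time_s: 15.7
eef_pos: [539.7, -38.7, 38.7]
tool_rot: [-0.0, 1.0, 0.002, -0.004]
force: [-4.4, -1.4, -3.2]
grip_width: 0.2
```

Emit:
send_rows --increments '[[[0,0,0],[0.01,0,0],255],[[0,0,0],[0.032,0,0],255],[[0,0,0],[0.032,0.035,0],255],[[0,0,0],[0.032,0.07,0],255],[[0,0,0],[0.032,0.105,0],255],[[0,0,0],[0.032,0.134,0],255],[[0,0,0],[0.032,0.134,0],255],[[0,0,0],[0.032,0.134,0],255]]'

```text
time_s: 16.37
eef_pos: [509.0, 98.2, 40.0]
tool_rot: [-0.003, 1.0, 0.002, -0.003]
force: [0.4, -0.8, -0.1]
grip_width: 0.4
```

```bash
python3 - <<'E'
from h import *
s=manip.get_state(); print(*[np.round(s[k],3) for k in('eef_pos','tool_rot')])
for q,e in recpose([630,25,0.0],('top',)): print(q.round(3),round(e,3))
E
```

```text
[508.952  98.236  40.014] [-0.003  1.     0.002 -0.003]
[6.28649e+02 2.43120e+01 2.00000e-02] 0.081
```

Emit:
send_rows --increments '[[[0,-0.3,0],[-0.014,-0.002,0.002],255],[[0,-0.3,0],[-0.023,-0.002,0.002],255],[[0,-0.3,0],[-0.027,-0.002,0.002],255],[[0,-0.3,0],[-0.029,-0.002,0.002],255],[[0,-0.3,0],[-0.031,-0.002,0.0015],255],[[0,-0.3,0],[-0.033,-0.002,0.001],255],[[0,-0.3,0],[-0.035,-0.002,0.0005],255],[[0,-0.3,0],[-0.037,-0.002,0],255]]'

```text
time_s: 17.13
eef_pos: [542.5, 93.2, 38.4]
tool_rot: [-0.0, 1.0, 0.002, -0.004]
force: [-4.9, 1.6, -3.4]
grip_width: 0.0
```

Emit:
send_rows --increments '[[[0,0,0],[0.01,0,0],255],[[0,0,0],[0.032,0,0],255],[[0,0,0],[0.032,-0.035,0],255],[[0,0,0],[0.032,-0.07,0],255],[[0,0,0],[0.032,-0.105,0],255],[[0,0,0],[0.032,-0.134,0],255],[[0,0,0],[0.032,-0.134,0],255],[[0,0,0],[0.032,-0.134,0],255]]'

```text
time_s: 17.8
eef_pos: [511.2, -42.9, 38.6]
tool_rot: [0.002, 1.0, 0.001, -0.003]
force: [0.0, 0.4, 0.2]
grip_width: 0.1
```

```bash
python3 - <<'E'
from h import *
s=manip.get_state(); print(*[np.round(s[k],3) for k in('eef_pos','tool_rot')])
for q,e in recpose([632,25,0.0],('top',)): print(q.round(3),round(e,3))
E
```

```text
[511.179 -42.899  38.64 ] [ 0.002  1.     0.001 -0.003]
[ 6.29845e+02  2.52680e+01 -2.40000e-02] 0.096
```

Emit:
send_rows --increments '[[[0,0,0],[-0.014,0,0.001],255],[[0,0,0],[-0.024,0,0.001],255],[[0,0,0],[-0.028,0,0.001],255],[[0,0,0],[-0.03,0,0.0005],255],[[0,0,0],[-0.0315,0,0],255],[[0,0,0],[-0.033,0,-0.0005],255],[[0,0,0],[-0.0345,0,-0.001],255],[[0,0,0],[-0.036,0,-0.0015],255]]'

```text
time_s: 18.57
eef_pos: [544.6, -40.2, 38.7]
tool_rot: [-0.001, 1.0, 0.002, -0.006]
force: [-4.2, -1.0, -3.8]
grip_width: 0.3
```

Emit:
send_rows --increments '[[[0,0,0],[0.01,0,0],255],[[0,0,0],[0.032,0,0],255],[[0,0,0],[0.032,0.035,0],255],[[0,0,0],[0.032,0.07,0],255],[[0,0,0],[0.032,0.105,0],255],[[0,0,0],[0.032,0.134,0],255],[[0,0,0],[0.032,0.134,0],255],[[0,0,0],[0.032,0.134,0],255]]'

```text
time_s: 19.23
eef_pos: [513.8, 96.1, 40.2]
tool_rot: [-0.003, 1.0, 0.002, -0.004]
force: [-0.1, -0.5, -0.1]
grip_width: -0.3
```

```bash
python3 - <<'E'
from h import *
s=manip.get_state(); print(*[np.round(s[k],3) for k in('eef_pos','tool_rot')])
for q,e in recpose([632,25,0.0],('top',)): print(q.round(3),round(e,3))
p=manip.capture('top'); cv2.imwrite('pics/t5.png',cv2.resize(p['image'][150:320,230:420],None,fx=3.5,fy=3.5))
E
```

```text
[513.77   96.051  40.22 ] [-0.003  1.     0.002 -0.004]
[6.32759e+02 2.34690e+01 9.00000e-03] 0.096
```

View pics/t5.png

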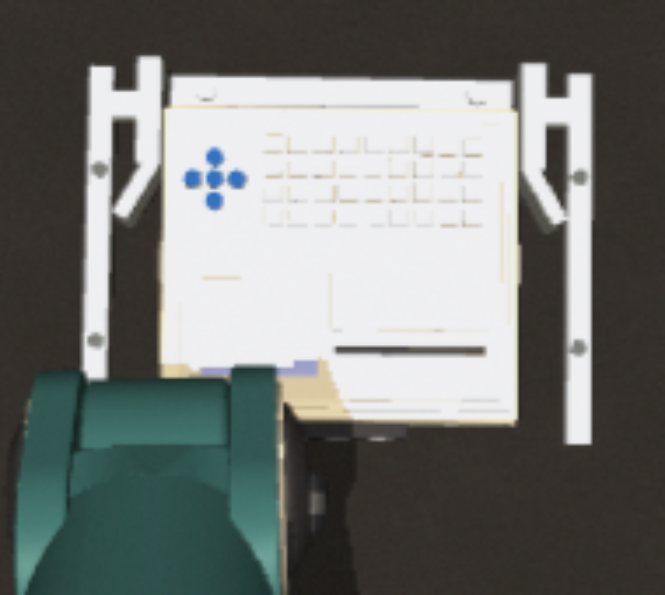

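Recorder is square between the guides, with its front edge (crop row ~108) almost at the stop. From here I go by feel, in small steps.

Emit:
send_rows --increments '[[[0,0,0],[-0.015,-0.001,0.002],255],[[0,0,0],[-0.025,-0.001,0.002],255],[[0,0,0],[-0.029,-0.001,0.002],255],[[0,0,0],[-0.03,-0.001,0.0015],255],[[0,0,0],[-0.031,-0.001,0.001],255],[[0,0,0],[-0.032,-0.001,0.0005],255],[[0,0,0],[-0.033,-0.001,0],255],[[0,0,0],[-0.034,-0.001,-0.0005],255]]'

```text
time_s: 20.05
eef_pos: [544.8, 91.3, 39.2]
tool_rot: [0.0, 1.0, 0.001, -0.007]
force: [-4.9, 0.5, -3.5]
grip_width: -0.3
```

Emit:
send_rows --increments '[[[0,0,0],[-0.002,0,0],255],[[0,0,0],[-0.003,0,0],255]]'

```text
time_s: 20.22
eef_pos: [545.0, 91.5, 38.9]
tool_rot: [-0.0, 1.0, 0.001, -0.01]
force: [-10.6, -1.7, 7.1]
grip_width: -0.2
```

Emit:
send_rows --increments '[[[0,-0.5,0],[-0.002,0,-0.001],255],[[0,-0.7,0],[-0.003,0,-0.0015],255],[[0,-0.7,0],[-0.004,0,-0.002],255],[[0,-0.7,0],[-0.005,0,-0.0025],255]]'

```text
time_s: 20.55
eef_pos: [546.6, 92.2, 40.1]
tool_rot: [-0.001, 1.0, 0.001, -0.008]
force: [-8.2, 1.3, -4.8]
grip_width: 0.3
```

Emit:
send_rows --increments '[[[0,-0.9,0],[0.01,0,0],255],[[0,-0.9,0],[0.03,0,0],255],[[0,-0.9,0],[0.03,-0.035,0],255],[[0,-0.9,0],[0.03,-0.07,0],255],[[0,-0.9,0],[0.03,-0.105,0],255],[[0,-0.9,0],[0.03,-0.132,0],255],[[0,-0.9,0],[0.03,-0.132,0],255],[[0,-0.9,0],[0.03,-0.132,0],255]]'

```text
time_s: 21.22
eef_pos: [518.3, -41.8, 41.0]
tool_rot: [0.001, 1.0, 0.001, 0.002]
force: [0.1, 0.6, -0.1]
grip_width: -0.0
```

Emit:
send_rows --increments '[[[0,0,0],[-0.014,0,0.002],255],[[0,0,0],[-0.024,0,0.002],255],[[0,0,0],[-0.026,0,0.002],255],[[0,0,0],[-0.027,0,0.0015],255],[[0,0,0],[-0.028,0,0.001],255],[[0,0,0],[-0.029,0,0.0005],255],[[0,0,0],[-0.03,0,0],255],[[0,0,0],[-0.031,0,-0.0005],255]]'

```text
time_s: 21.88
eef_pos: [546.8, -41.6, 40.7]
tool_rot: [0.001, 1.0, 0.001, -0.001]
force: [-4.9, -0.6, -3.9]
grip_width: -0.0
```

Emit:
send_rows --increments '[[[0,-0.3,0],[-0.002,0,-0.0005],255],[[0,-0.3,0],[-0.003,0,-0.001],255],[[0,-0.3,0],[-0.004,0,-0.0015],255]]'

```text
time_s: 22.13
eef_pos: [547.0, -41.6, 40.8]
tool_rot: [0.001, 1.0, 0.001, -0.002]
force: [-8.6, -0.2, -5.8]
grip_width: -0.4
```

Emit:
send_rows --increments '[[[0,0,0],[-0.002,0,0],255],[[0,0,0],[-0.003,0,0],255],[[0,0,0],[-0.004,0,0],255]]'

```text
time_s: 22.38
eef_pos: [546.9, -41.8, 40.2]
tool_rot: [0.001, 1.0, 0.002, -0.006]
force: [-13.0, 0.2, 7.8]
grip_width: 0.0
```

```bash
python3 - <<'E'
from h import *
s=manip.get_state(); print(*[np.round(s[k],3) for k in('eef_pos','force','wrist_torque')])
for q,e in recpose([635,25,0.0],('top',)): print(q.round(3),round(e,3))
E
```

```text
[546.877 -41.766  40.202] [-12.994   0.207   7.788] [0.067 2.829 0.005]
[6.3550e+02 2.3808e+01 1.0000e-03] 0.184
```

Emit:
send_rows --increments '[[[0,-0.5,0],[0.01,0,0],255],[[0,-0.7,0],[0.03,0,0],255],[[0,-0.7,0],[0.03,0.035,0],255],[[0,-0.7,0],[0.03,0.07,0],255],[[0,-0.7,0],[0.03,0.105,0],255],[[0,-0.7,0],[0.03,0.134,0],255],[[0,-0.7,0],[0.03,0.134,0],255],[[0,-0.7,0],[0.03,0.134,0],255]]'

```text
time_s: 23.15
eef_pos: [518.5, 94.8, 41.7]
tool_rot: [-0.001, 1.0, 0.002, 0.002]
force: [0.4, -0.2, -0.2]
grip_width: 0.0
```

Emit:
send_rows --increments '[[[0,0,0],[-0.014,0,0.001],255],[[0,0,0],[-0.024,0,0.001],255],[[0,0,0],[-0.027,0,0.001],255],[[0,0,0],[-0.028,0,0.0005],255],[[0,0,0],[-0.029,0,0],255],[[0,0,0],[-0.03,0,-0.0005],255],[[0,0,0],[-0.031,0,-0.001],255],[[0,0,0],[-0.032,0,-0.0015],255]]'

```text
time_s: 23.82
eef_pos: [546.8, 93.8, 41.8]
tool_rot: [-0.001, 1.0, 0.002, -0.002]
force: [-7.9, -0.7, -5.4]
grip_width: 0.1
```

Emit:
send_rows --increments '[[[0,-0.3,0],[-0.002,0,-0.0005],255],[[0,-0.3,0],[-0.003,0,-0.001],255],[[0,-0.3,0],[-0.004,0,-0.0015],255]]'

```text
time_s: 24.07
eef_pos: [546.8, 93.6, 41.8]
tool_rot: [-0.001, 1.0, 0.001, -0.004]
force: [-9.0, -0.5, -5.8]
grip_width: -0.1
```

Emit:
send_rows --increments '[[[0,0,0],[0.01,0,0],255],[[0,0,0],[0.035,0,0],255],[[0,0,0],[0.05,0,-0.03],255],[[0,0,0],[0.05,0,-0.07],255],[[0,0,0],[0.06,0.03,-0.1],255],[[0,0,0],[0.07,0.06,-0.12],255],[[0,0,0],[0.08,0.1,-0.14],255],[[0,0,0],[0.09,0.14,-0.14],255]]'

```text
time_s: 24.73
eef_pos: [461.6, 231.7, 187.6]
tool_rot: [0.001, 1.0, 0.004, 0.001]
force: [1.9, 0.5, -1.3]
grip_width: -0.0
```

```bash
python3 - <<'E'
from h import *
s=manip.get_state(); print(*[np.round(s[k],3) for k in('eef_pos','tool_rot')])
for q,e in recpose([637,25,0.0]): print(q.round(3),round(e,3))
p=manip.capture('top');q=manip.capture('side');w=manip.capture('wrist')
a=cv2.resize(p['image'][155:315,225:415],(570,480));b=cv2.resize(q['image'][190:330,230:430],(686,480))
cv2.imwrite('pics/t6.png',np.hstack([a])); cv2.imwrite('pics/s6.png',b); cv2.imwrite('pics/w6.png',w['image'])
for c in (p,q):
    for n in('catch','catch_pin','bar'):
        for d in manip.trace(c,n)[:2]: print(n,round(d['score'],2),d['extent'])
E
```

```text
[461.559 231.71  187.557] [0.001 1.    0.004 0.001]
[6.32349e+02 1.65990e+01 5.90000e-02] 0.246
[6.32514e+02 1.93950e+01 2.00000e-03] 0.054
[ 6.32746e+02  1.93750e+01 -2.00000e-03] 0.15
catch 0.68 [245.3, 273.5, 14.7, 38.9]
catch_pin 0.54 [248.1, 277.3, 12.2, 35.0]
bar 0.67 [280.7, 180.1, 88.3, 85.1]
catch 0.64 [248.0, 234.8, 30.1, 24.7]
catch_pin 0.87 [251.3, 232.7, 30.3, 22.0]
bar 0.72 [265.9, 164.7, 73.0, 45.1]
bar 0.49 [179.7, 224.4, 11.9, 19.0]
```

View pics/t6.png

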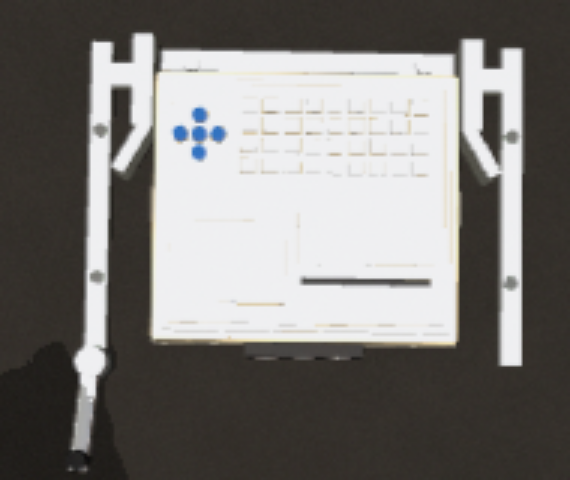

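View pics/s6.png

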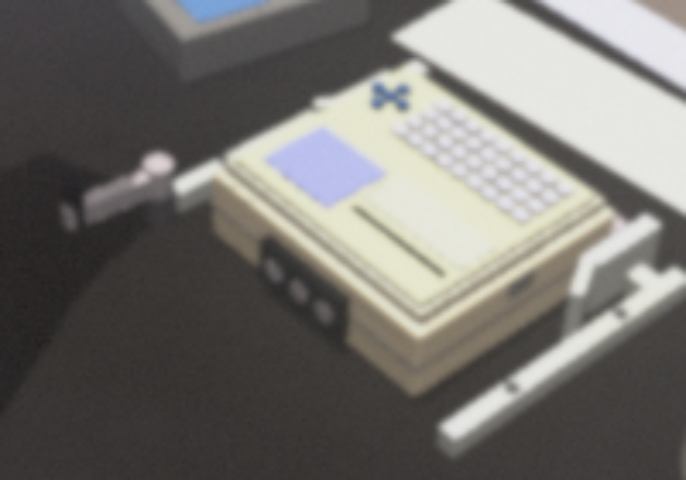

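Both views show the recorder square in the cradle, its front edge at the stop, and the catch open at the left rear with its pin at crop (78,462) in the top view. Next I triangulate the pin and work out the sweep.

```bash
python3 - <<'E'
from h import *
p=manip.capture('top');q=manip.capture('side')
print('pin',onz(p,[[251,309]],57).round(1),onz(q,[[251.3,245.4]],57).round(1))
print('pivot',onz(p,[[255,275.3]],39).round(1),onz(q,[[230+158/3.43,190+163/3.43]],39).round(1))
print('rear corners z62',onz(p,[[225+152/3,155+341/3],[225+457/3,155+345/3]],62).round(1),'front',onz(p,[[225+156/3,155+73/3],[225+456/3,155+77/3]],62).round(1))
P=np.array([545.3,150.3])
for t in np.arange(-.2,1.71,.1):
    c,s=np.cos(t),np.sin(t); print(round(t,1),(P+58*np.array([-c,-s])+20*np.array([-s,c])).round(1))
print(manip.get_state()['eef_pos'])
E
```

```text
pin [[485.7 154.   57. ]] [[482.4 144.4  57. ]]
pivot [[544.8 150.3  39. ]] [[547.7 149.9  39. ]]
rear corners z62 [[556.2 112.4  62. ]
 [556.8 -64.5  62. ]] front [[713.5 113.6  62. ]
 [714.4 -62.7  62. ]]
-0.2 [492.4 181.4]
-0.1 [489.6 176. ]
0.0 [487.3 170.3]
0.1 [485.6 164.4]
0.2 [484.5 158.4]
0.3 [484.  152.3]
0.4 [484.1 146.1]
0.5 [484.8 140. ]
0.6 [486.1 134.1]
0.7 [488.1 128.2]
0.8 [490.5 122.6]
0.9 [493.6 117.3]
1.0 [497.1 112.3]
1.1 [501.2 107.7]
1.2 [505.6 103.5]
1.3 [510.5  99.8]
1.4 [515.7  96.5]
1.5 [521.2  93.9]
1.6 [527.   91.7]
1.7 [532.9  90.2]
[458.55323955 229.6693085  182.54617983]
```

Emit:
send_rows --increments '[[[0,0,0],[-0.015,-0.016,0.02],255],[[0,0,0],[-0.03,-0.033,0.045],255],[[0,0,0],[-0.03,-0.033,0.075],255],[[0,0,0],[-0.03,-0.033,0.1],255],[[0,0,0],[-0.03,-0.033,0.115],255],[[0,0,0],[-0.03,-0.033,0.1205],255],[[0,0,0],[-0.03,-0.033,0.1205],255]]'

```text
time_s: 26.07
eef_pos: [486.9, 196.5, 60.5]
tool_rot: [-0.0, 1.0, 0.001, -0.005]
force: [-0.5, 0.3, -0.3]
grip_width: -0.1
```

Emit:
send_rows --increments '[[[0,0,0],[-0.001,-0.012,0],255],[[0,0,0],[-0.0015,-0.0195,0],255],[[0,0,0],[-0.0005,-0.026,0],255],[[0,0,0],[0.0015,-0.032,0],255],[[0,0,0],[0.0025,-0.038,0],255],[[0,0,0],[0.003,-0.044,0],255],[[0,0,0],[0.003,-0.0505,0],255],[[0,0,0],[0.002,-0.0565,0],255]]'

```text
time_s: 26.73
eef_pos: [484.8, 139.4, 60.6]
tool_rot: [-0.0, 1.0, 0.001, -0.005]
force: [-0.4, 0.1, 0.0]
grip_width: -0.0
```

Emit:
send_rows --increments '[[[0,0,0],[-0.0015,-0.0055,0],255],[[0,0,0],[-0.0035,-0.011,0],255],[[0,0,0],[-0.0055,-0.017,0],255],[[0,0,0],[-0.009,-0.022,0],255],[[0,0,0],[-0.0125,-0.027,0],255],[[0,0,0],[-0.0165,-0.0315,0],255],[[0,0,0],[-0.021,-0.036,0],255],[[0,0,0],[-0.0255,-0.0395,0],255]]'

```text
time_s: 27.4
eef_pos: [510.9, 99.3, 60.3]
tool_rot: [-0.0, 1.0, 0.001, -0.005]
force: [-0.1, 0.3, -0.0]
grip_width: 0.1
```

```bash
python3 - <<'E'
from h import *
s=manip.get_state(); print(*[np.round(s[k],3) for k in('eef_pos','force')])
q=manip.capture('side'); cv2.imwrite('pics/s7.png',cv2.resize(q['image'][190:330,230:430],(686,480)))
E
```

```text
[510.933  99.309  60.312] [-0.089  0.335 -0.008]
```

View pics/s7.png

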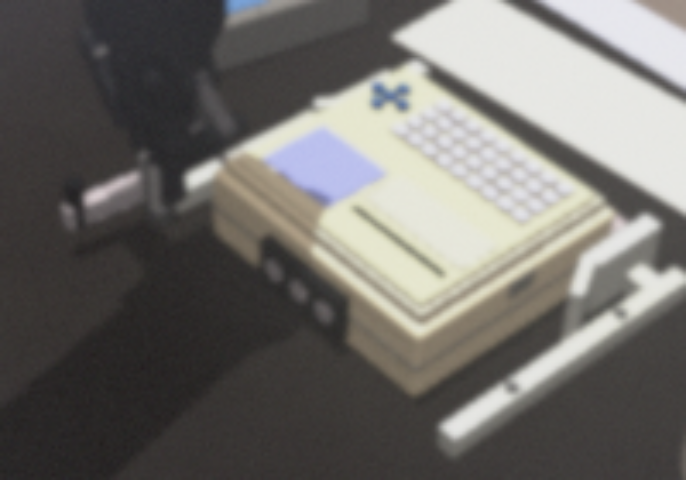

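The catch has not moved: pin still at crop (73,195), finger at (165,190). I'll check the geometry by projecting known points.

```bash
python3 - <<'E'
from h import *
q=manip.capture('side')
def c(X): return ((proj(q,X)-[230,190])*3.43).round(0).tolist()
print('tip',c([[511,99,43],[511,99,60],[511,99,30]]))
for t in(-.3,-.2,-.1,0): print(t,c([[545.3-58*np.cos(t),150.3-58*np.sin(t),z] for z in(57,39,23)]))
print('pivot',c([[545.3,150.3,39]]), 'rear corner',c([[557.5,114.5,50],[557.5,-65.5,50],[557.5,-65.5,7]]))
E
```

```text
tip [[160.0, 227.0], [159.0, 205.0], [161.0, 244.0]]
-0.3 [[61.0, 165.0], [63.0, 188.0], [65.0, 208.0]]
-0.2 [[64.0, 171.0], [67.0, 194.0], [68.0, 214.0]]
-0.1 [[69.0, 176.0], [71.0, 199.0], [73.0, 219.0]]
0 [[74.0, 181.0], [76.0, 204.0], [78.0, 224.0]]
pivot [[154.0, 164.0]] rear corner [[206.0, 172.0], [413.0, 339.0], [409.0, 393.0]]
```

The fingertip shows at z≈55 (crop row ~212 against the predicted 227), so it passed over or skimmed the pin. I'll go back round and run the sweep lower.

Emit:
send_rows --increments '[[[0,0,0],[0.02,0,-0.02],255],[[0,0,0],[0.03,0.02,-0.035],255],[[0,0,0],[0.03,0.055,-0.035],255],[[0,0,0],[0.028,0.085,-0.035],255],[[0,0,0],[0.024,0.1,-0.02],255],[[0,0,0],[0.023,0.1,0],255],[[0,0,0],[0.023,0.1,0.01],255],[[0,0,0],[0.023,0.1,0.014],255]]'

```text
time_s: 28.17
eef_pos: [486.9, 198.5, 44.9]
tool_rot: [0.0, 1.0, -0.001, -0.006]
force: [-0.2, -0.2, 0.3]
grip_width: 0.1
```

Emit:
send_rows --increments '[[[0,0,0],[0,0,0],255]]'

```text
time_s: 28.25
eef_pos: [486.2, 197.5, 44.1]
tool_rot: [0.001, 1.0, -0.001, -0.007]
force: [0.1, 0.5, 0.1]
grip_width: -0.1
```

Emit:
send_rows --increments '[[[0,0,0],[-0.0015,-0.013,0],255],[[0,0,0],[-0.002,-0.0205,0],255],[[0,0,0],[-0.001,-0.027,0],255],[[0,0,0],[0.001,-0.033,0],255],[[0,0,0],[0.002,-0.039,0],255],[[0,0,0],[0.0025,-0.045,0],255],[[0,0,0],[0.0025,-0.0515,0],255],[[0,0,0],[0.0015,-0.0575,0],255]]'

```text
time_s: 28.92
eef_pos: [486.0, 139.9, 45.1]
tool_rot: [0.0, 1.0, -0.001, -0.006]
force: [1.7, 2.7, 5.3]
grip_width: -0.4
```

```bash
python3 - <<'E'
from h import *
s=manip.get_state(); print(*[np.round(s[k],3) for k in('eef_pos','force')])
q=manip.capture('side'); cv2.imwrite('pics/s8.png',cv2.resize(q['image'][190:330,230:430],(686,480)))
E
```

```text
[485.954 139.933  45.142] [1.683 2.721 5.266]
```

View pics/s8.png

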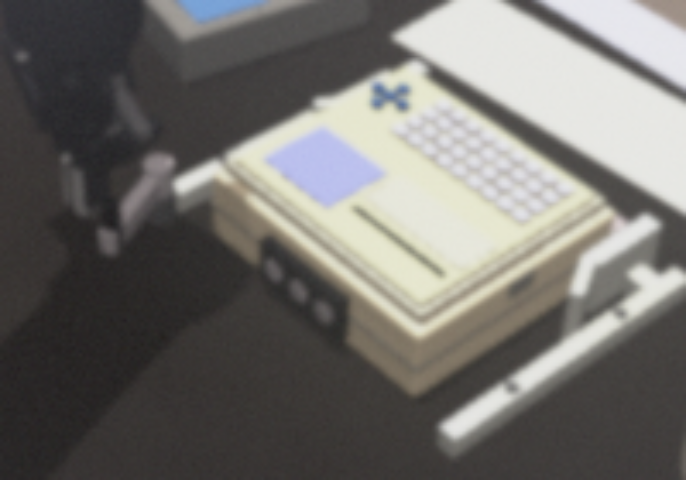

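The catch is swinging now, with the pin at crop (110,230). The finger is skimming the arm top, so I'll raise it 2 mm and carry on.

Emit:
send_rows --increments '[[[0,0,0],[0,-0.0055,-0.002],255],[[0,0,0],[-0.002,-0.0115,-0.0025],255],[[0,0,0],[-0.0045,-0.0175,-0.003],255],[[0,0,0],[-0.0075,-0.0225,-0.003],255],[[0,0,0],[-0.011,-0.0275,-0.003],255],[[0,0,0],[-0.015,-0.032,-0.003],255],[[0,0,0],[-0.0195,-0.0365,-0.003],255],[[0,0,0],[-0.0245,-0.04,-0.003],255]]'

```text
time_s: 29.63
eef_pos: [510.7, 97.6, 47.7]
tool_rot: [0.001, 1.0, -0.001, -0.006]
force: [-1.0, 0.2, -0.6]
grip_width: 0.1
```

```bash
python3 - <<'E'
from h import *
s=manip.get_state(); print(*[np.round(s[k],3) for k in('eef_pos','force')])
q=manip.capture('side'); cv2.imwrite('pics/s9.png',cv2.resize(q['image'][190:330,230:430],(686,480)))
E
```

```text
[510.675  97.581  47.651] [-1.042  0.18  -0.601]
```

View pics/s9.png

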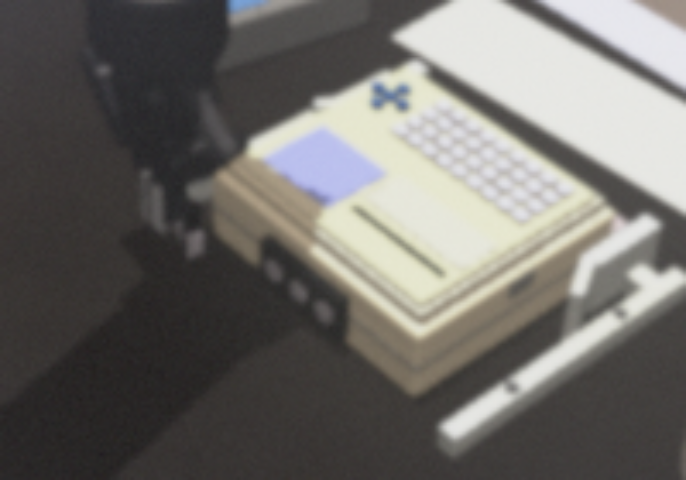

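Pin is nearly across (crop 195,235). Now the last part, to the catch's stop.

Emit:
send_rows --increments '[[[0,0,0],[-0.005,-0.001,0],255],[[0,0,0],[-0.01,-0.0035,0],255],[[0,0,0],[-0.0145,-0.005,0],255],[[0,0,0],[-0.018,-0.0055,0],255],[[0,0,0],[-0.02,-0.0055,0],255],[[0,0,0],[-0.0215,-0.0055,0],255]]'

```text
time_s: 30.18
eef_pos: [531.7, 91.2, 47.2]
tool_rot: [0.002, 1.0, -0.002, -0.007]
force: [-7.7, 1.0, 5.2]
grip_width: 0.1
```

Emit:
send_rows --increments '[[[0,0,0],[-0.0015,0,0],255],[[0,0,0],[-0.0025,0,0],255]]'

```text
time_s: 30.35
eef_pos: [531.6, 91.3, 46.8]
tool_rot: [0.002, 1.0, -0.002, -0.01]
force: [-8.0, 0.2, 5.5]
grip_width: -0.4
```

Emit:
send_rows --increments '[[[0,0,0],[0.01,0,0],255],[[0,0,0],[0.03,0,0],255],[[0,0,0],[0.05,0,-0.03],255],[[0,0,0],[0.07,0.02,-0.07],255],[[0,0,0],[0.09,0.06,-0.11],255],[[0,0,0],[0.1,0.1,-0.15],255],[[0,0,0],[0.1,0.14,-0.18],255],[[0,0,0],[0.1,0.18,-0.18],255]]'

```text
time_s: 31.02
eef_pos: [439.0, 235.0, 216.5]
tool_rot: [0.003, 1.0, -0.0, -0.008]
force: [2.3, 0.1, -0.1]
grip_width: 0.1
```

Emit:
send_rows --increments '[[[0,0,0],[0.03,0.02,0],255],[[0,0,0],[0.05,0.05,0],255],[[0,0,0],[0.05,0.08,0],255],[[0,0,0],[0.05,0.1,0],255],[[0,0,0],[0.05,0.1,0],255]]'

```text
time_s: 31.43
eef_pos: [388.6, 340.5, 217.7]
tool_rot: [-0.001, 1.0, 0.001, -0.007]
force: [0.2, -0.2, -0.2]
grip_width: -0.1
```

```bash
python3 - <<'E'
from h import *
s=manip.get_state(); print(*[np.round(s[k],3) for k in('eef_pos','force')])
for q,e in recpose([637,25,0.0]): print(q.round(3),round(e,3))
p=manip.capture('top');q=manip.capture('side')
a=cv2.resize(p['image'][155:315,235:415],(396,352),interpolation=cv2.INTER_CUBIC);b=cv2.resize(q['image'][190:330,240:400],(402,352))
cv2.imwrite('pics/f.png',np.hstack([a,b]))
g=cv2.cvtColor(p['image'],cv2.COLOR_BGR2GRAY)
for u in(285,300,370): print(u,g[165:190,u].tolist(),g[262:278,u].tolist())
print('pin exp px t=1.4,1.57,1.62',[proj(p,[[545.3-58*np.cos(t),150.3-58*np.sin(t),57]]).round(1).tolist() for t in(1.4,1.57,1.62)])
E
```

```text
[388.636 340.473 217.666] [ 0.179 -0.182 -0.25 ]
[6.35122e+02 2.37520e+01 3.00000e-03] 0.033
[6.31922e+02 1.91320e+01 1.30000e-02] 0.063
[6.34869e+02 2.34540e+01 5.00000e-03] 0.061
285 [51, 49, 50, 48, 49, 54, 116, 239, 239, 239, 239, 239, 234, 203, 237, 239, 239, 239, 239, 239, 239, 240, 239, 239, 239] [209, 239, 237, 216, 239, 234, 125, 96, 49, 38, 65, 68, 69, 87, 135, 72]
300 [46, 48, 49, 45, 47, 49, 82, 239, 239, 239, 239, 239, 239, 239, 237, 239, 239, 239, 239, 239, 239, 239, 240, 239, 239] [235, 239, 237, 217, 239, 232, 198, 112, 47, 48, 48, 49, 50, 50, 49, 51]
370 [48, 47, 48, 47, 47, 47, 49, 66, 206, 239, 240, 239, 239, 239, 239, 232, 239, 239, 239, 239, 239, 239, 239, 240, 240] [237, 217, 240, 238, 217, 239, 238, 207, 107, 49, 48, 48, 51, 48, 47, 47]
pin exp px t=1.4,1.57,1.62 [[[286.6, 280.9]], [[287.2, 275.3]], [[287.2, 273.6]]]
```

View pics/f.png

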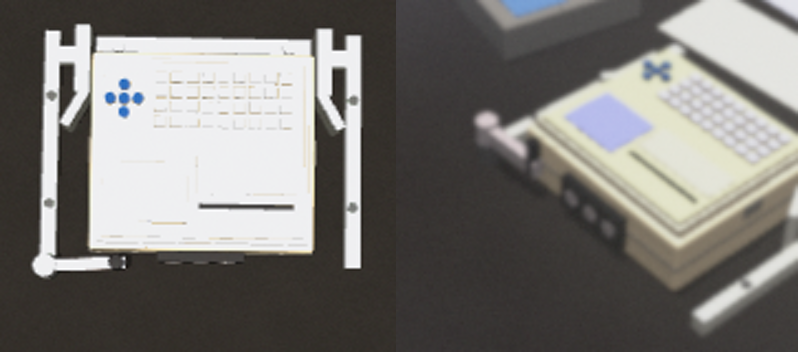

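Catch lies fully across, with the pin at image ≈(288.6,273.6) against 273.6 expected at the stop. The fit's x (635) is about 2 mm short of the stop-based value, so I'll check whether the assumed case-edge height (62 mm) causes that.

```bash
python3 - <<'E'
import h; from h import *
p=manip.capture('top'); v=[crop(p,manip.trace(p,'recorder')[0])]
for L,z in((80,62),(80,56),(80,50),(80,46),(79,56)):
    def box(x,y,a,L=L,z=z):
        B=np.array([[sx*L,sy*(L+10),k] for sx in(-1,1) for sy in(-1,1) for k in(7,z)],float); c,s=np.cos(a),np.sin(a)
        return np.c_[x+c*B[:,0]-s*B[:,1],y+s*B[:,0]+c*B[:,1],B[:,2]]
    h.box=box; q,e=fitrec(v,[635,24,0.]); print(L,z,q.round(3),round(e,4))
E
```

```text
80 62 [6.35141e+02 2.47290e+01 7.00000e-03] 0.0344
80 56 [6.36649e+02 2.45370e+01 8.00000e-03] 0.0294
80 50 [6.37175e+02 2.38400e+01 3.00000e-03] 0.0287
80 46 [6.37509e+02 2.36860e+01 5.00000e-03] 0.0315
79 56 [6.36486e+02 2.39100e+01 3.00000e-03] 0.0327
```

```bash
python3 -c "
from cell import manip
print(manip.job_done())"
```

```text
the job is handed in; nothing more can be done
None
```

I walked the recorder into its cradle with short alternating pushes on its two rear corners, then swung the catch fully across behind it. The job was handed in at about 31.5 s (limit 67 s), with the arm clear of everything.

**Pushing:** At the points where I read it, horizontal push force was mostly 4–9 N. It peaked at about 15 N, at the guide mouth where the finger bore down. Forces between readings were not seen.

**Recorder home, by feel:** Both rear corners stopped at the same place, with the tool at x = 546.9 mm on the right and 546.8 mm on the left. Neither moved at 9–13 N, against about 5 N when it was sliding.

**Recorder home, by camera:** With the case edge taken at 50 mm, the last fit puts the recorder at x = 637.2 mm, against 637.4 mm from the end stop. Its yaw was 0.003–0.008 rad. My first fit assumed a 62 mm edge and read 2 mm short. The side-camera fit also disagreed by several mm, and I put that down to calibration.

**Contact bar:** I could not see the bar with the recorder home. That it is pushed in follows only from the recorder resting on the stop.

**Catch:** My first sweep passed over the pin, because the fingertip was higher than I had reckoned. The second sweep, run lower, took the catch to its stop. The last picture shows the pin where an angle of about 1.6 rad puts it.

**Other things on the bench:** I did not touch the simulator, mug or adapter.

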